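Release a tin from the counter dispenser and trap it at the mouth

ROBOT

A 6-joint arm with a two-finger parallel gripper is mounted at the origin on the work surface. World frame = base frame: x ahead of the robot, y to its left, z up, the work surface at z = 0. Lengths are in m, angles in degrees, forces in N, time in s.
With the tool pointing down it reaches from about 0.375 to 0.9 m from the base axis. Payload 3.1 kg.
Tool frame: the origin (TCP) lies at the very end of the fingers, on their centre line; the grasp point (between the pads) lies 19 mm behind it; z points along the fingers, y is the line along which they close (so a half turn about z gives the same grasp; the last joint's range is limited). The gripper opens to 87 mm and grips with 3 to 60 N. Pads are 19 mm wide; open, the fingers measure 117 mm over their backs; the gripper's body (75 mm by 190 mm) begins 51 mm behind the grasp point.
Start: joints at [66.377, 30.224, 82.088, -0, 67.689, -10.227], TCP at [0.145, 0.608, 0.223] pointing down, gripper open.
Joint ranges: [-176.69, 176.69], [-43.24, 126.21], [12.49, 139.97], [-82, 262], [0, 151.66], [-163.58, 163.58]. Speed limits (degrees/s): [159.86, 159.86, 180, 180, 180, 180].

INTERFACE

Orientations are given as a 3x3 rotation matrix whose columns are the frame's x, y, z axes.
In Python, from rig import bot, imaging gives the robot as it stands.
- The arm moves only by the tool drive_tool, never from a script. Its argument "deltas" is text: rows parted by semicolons, each of 5 numbers parted by spaces: the finger opening in mm, from 0 to 87, then the shift along the world's x, y, z in mm, then the turn about the world's z in rad. In form: jaw dx dy dz twist; .... A call has 1 to 12 rows; each row is the pose to reach, as a shift and turn from the pose commanded when the call began; what a row does not reach only later rows make up. A row lasts 1/10 s, in which the tool goes at most 50 mm and 8.59 degrees, less where a joint would pass 70% of its speed; a pose out of reach is approached as far as the arm can. A call with a gripper value outside its range is refused whole. The fingers move at their own pace and stop on an object; the grip force is fixed at half the most. Time passes only in rows, so rows that repeat a pose let the fingers close. It gives the time, the measured TCP pose, the force, the opening and the grip force at its end, in the units of the state.
- bot.read_state(): the state, without advancing time (a new reading comes with each control period).
- imaging.capture(name): name is "scene" or "top" or "wrist"; returns the picture (384x512x3 uint8, red, green, blue); there is no depth.
- imaging.camera_model(name): a dict with "fx", "fy", "cx", "cy" (pixels), "T" (4x4, takes a point from camera to world coordinates). Camera axes: x right, y down, z forward; pixel columns grow to the right and rows downward; lengths in m; the calibration is good to about 2 mm. A picture is of the moment at which its call begins: read the wrist's pose just before it. camera_model takes no time and is no camera call; for the wrist camera it gives the pose at the moment of the call.
- bot.hand_in(): hands the job in; it is judged then, once.
The state is a dict: "time_s": time; "joint_positions": joint angles; "qvel": joint speeds; "tau": joint torques, N m; "position": TCP position; "tcp_rot": TCP orientation; "force": force on the tool from outside, world axes, zero at the start; "moment": the same for the moment, N m; "opening": opening from 0.0 (shut) to 1.0 (fully open); "grasp_force": force on a finger pad.
Only numpy, scipy, OpenCV 4.12 (cv2) and the standard library are available. Lean on these libraries where they do the work, as an engineer would, in place of code of your own. Each camera call takes 0.05 s, during which the arm holds its last target. There are 200 camera calls.

TASK

Press the release key of the tin dispenser all the way down with one finger, with the other finger waiting in front of the tin, so that the tin springs out about 2 or 3 cm onto the ledge and is trapped there by that finger before it slides away down the ramp. Finish while still holding: key fully down under one finger, tin standing upright on the ledge and stopped by the other. Do not grip or lift anything, and leave the jar, the can and the mug alone.

Things in the scene. Friction and masses are not known exactly. Their poses are not given: they have to be found in the camera images.
- dispenser: White and grey plastic tin dispenser, 300 mm long, fixed on the counter. Origin on the counter, under the gate's rear face, mid-lane. +x runs out of the mouth (away from the robot, yaw varies), +y to the key's side, z up. Lane 60 mm wide, floor 20 mm above the counter; side walls, 52 mm high over the counter, end at x = -2 mm; back wall at x = -170 mm, 65 mm high. All below is in this frame.
- gate (a point): Middle of the top edge of the gate, a steel plate across the lane at x = 0 to 4 mm, 9 mm above the lane floor; it sinks with the key and frees the tin at 9 mm of key travel. A spring pusher (black plate) behind the tin then drives it to +x with about 3.8 N at 0.2 to 0.3 m/s for up to 75 mm. Lane, gate, ledge and tin are slippery.
- ledge (a point): Middle of the flat ledge before the gate, at x = 40 mm, y = 0, 20 mm above the counter. It is level with the lane floor, 68 mm wide, without side walls, and runs from x = 5 to 75 mm; then a ramp drops to the counter at x = 125 mm. The tin is to be trapped on it.
- tin: Plain metal tea tin, 60 mm along x, 56 mm across (y), 54 mm high, 0.1 to 0.2 kg, loose. Origin: centre of its underside. It starts in the lane, front face at the gate: origin at x = -30 mm, 20 mm above the counter, top 74 mm above it. Released, it slides to +x; rightly trapped, its front face is 10 to 50 mm beyond where it began (origin at x = -20 to +19 mm).
- key (a joint): Travel of the release key, m: 0 up, 0.012 fully down on its stop; beyond 0.009 counts as fully down. Spring return: about 2 N at the top to 4 N at the bottom, and about 1 N more while the tin leans on the gate, so a push of 9 N means it is on its stop.
- key_top (a point): Centre of the top of the key's flat steel pad, 50 mm (x) by 40 mm (y), beside the ledge: x = 37 mm, y = 58 mm (pad from y = 38 to 78 mm), 47 mm above the counter when up, 35 mm when down. A second fingertip level with the one holding it down is 15 mm above the ledge and 39 mm below the tin's top. Nothing stands higher beside or beyond the pad.
- jar: Bystander: amber glass jar, 62 mm diameter, 90 mm high, loose, origin under its centre; to be left alone.
- can: Bystander: food can, 72 mm diameter, 80 mm high, loose, origin under its centre; to be left alone.
- mug: Bystander: white mug, 76 mm diameter plus handle, 85 mm high, loose, origin under its centre; to be left alone.
Not all that is in view belongs to the job. What is shaped like the tin but yellow is not meant.

How it is judged (in metres and radians):
On the way, in this order (a step that is already met when the one before it is completed fails the run):
1. a finger presses the key while the gate still holds the tin (value of joint key above 0.004 m and contact force between the fingers and dispenser above 0.5 N).
2. the tin has sprung out 10 to 50 mm and is stopped by a finger (x of tin in the frame of dispenser between -0.0205 and 0.0195 m and contact force between the fingers and tin above 0.3 N and linear speed of tin below 0.02 m/s), for 0.3 s.
At the end, for the whole second after the job is handed in: A finger holds the key down (at least 9 of its 12 mm, more than 0.5 N), while a finger stops the tin (more than 0.3 N between them), the tin at rest, upright within 0.15 rad, standing on the ledge, 10 to 50 mm out of its starting place (all of step 2 and value of joint key above 0.009 m and contact force between the fingers and dispenser above 0.5 N and angle between tin's own z axis and vertical below 0.15 rad and z of tin in the frame of dispenser between 0.015 and 0.026 m); the arm keeps its last pose, push and grip.
It fails at once if the tin gets away: more than 60 mm from its start (distance of tin from where it was at the start of the episode above 0.06 m).
It fails at once if the tin is lifted (z of tin in the frame of dispenser above 0.032 m).
It fails at once if the tin is tipped (angle between tin's own z axis and vertical above 0.4 rad).
It fails at once if the jar, the can or the mug is disturbed (distance of any of jar, can, mug from where it was at the start of the episode above 0.015 m).
It also fails if it takes over 48 s, if anything falls off the work surface, if the arm or the gripper's body presses on something with over 40 N, if the wrist force passes 120 N, or if a joint passes its speed limit or range.

## Working session

There is one attempt and no reset: what is moved stays moved. The work goes in short steps, Python scripts to look and compute and a tool call to move; the robot and the scene stay as the last step left them, time stands still between calls to the robot, and variables do not carry over. Pictures are saved under pics/ and viewed, at most 10 in all, crops included, and the job is handed in when it is done.

Besides the shell and the picture viewer there is one more tool, called as name(argument=value, ...) on one line, values as JSON. drive_tool: Moves the arm, as the interface text tells. Its arguments: {"type":"object","properties":{"deltas":{"type":"string"}},"required":["deltas"]}

```bash
mkdir -p pics; python3 - <<'E'
from rig import bot, imaging
import cv2,numpy as np
for n in("scene","top"):
    im=imaging.capture(n); cv2.imwrite(f"pics/{n}0.png",im[:,:,::-1]); m=imaging.camera_model(n); print(n,m["fx"],m["cx"],m["cy"],np.round(m["T"],3).tolist())
s=bot.read_state(); print(s["time_s"],s["position"],np.round(s["tcp_rot"],3).tolist(),s["force"],s["opening"])
E
```

```text
scene 468.01829717470144 261.79397930124395 187.40821483880566 [[0.47, 0.763, -0.444, 1.057], [0.883, -0.403, 0.24, -0.224], [0.005, -0.505, -0.863, 1.158], [0.0, 0.0, 0.0, 1.0]]
top 381.27730862560423 253.89467191816078 193.9003730715133 [[-0.019, -0.984, 0.176, 0.323], [-1.0, 0.02, 0.002, 0.079], [-0.005, -0.176, -0.984, 1.051], [0.0, 0.0, 0.0, 1.0]]
0.1 [0.14450578 0.60739651 0.2216711 ] [[-0.973, 0.232, -0.001], [0.232, 0.973, -0.002], [0.0, -0.002, -1.0]] [-0.33566214 -0.2827929   0.08931308] 1.0014392426088392
```

View pics/top0.png

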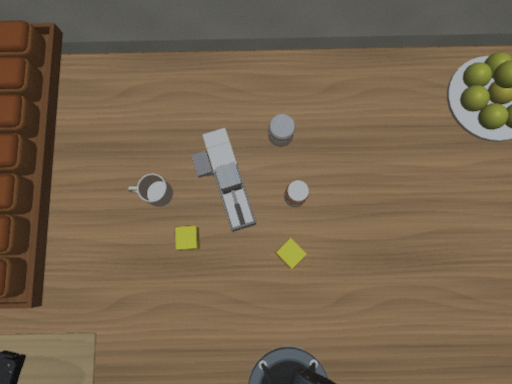

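View pics/scene0.png

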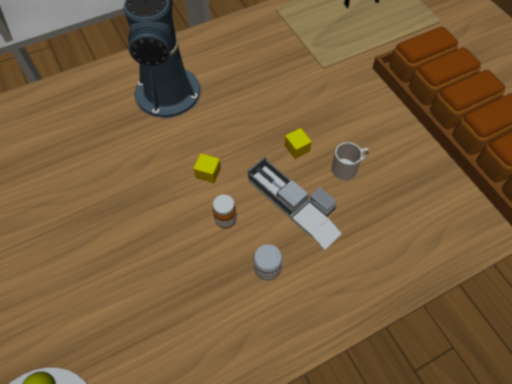

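The top view shows the dispenser running from (241,228) at its back to (217,132) at its front. Things that could be taken for the tin or key:
- **Grey block (228,178):** sits in the lane, so this is the tin.
- **Yellow blocks (187,237) and (291,253):** decoys.
- **Can (282,127) and jar (298,191):** bystanders.
- **Grey pad (203,163):** beside the ledge, so this is the key.
- **Mug (150,188):** bystander.

I'll check the choice in one close crop.

```bash
python3 - <<'E'
import cv2,numpy as np
a=cv2.imread("pics/top0.png")[115:240,170:270]; b=cv2.imread("pics/scene0.png")[150:255,235:350]
r=lambda i:cv2.resize(i,(400,int(400/i.shape[1]*i.shape[0])),interpolation=cv2.INTER_CUBIC)
a,b=r(a),r(b);h=max(len(a),len(b));p=lambda i:cv2.copyMakeBorder(i,0,h-len(i),0,0,0)
cv2.imwrite("pics/crop0.png",np.hstack([p(a),p(b)]))
E
```

```text
(no output)
```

View pics/crop0.png

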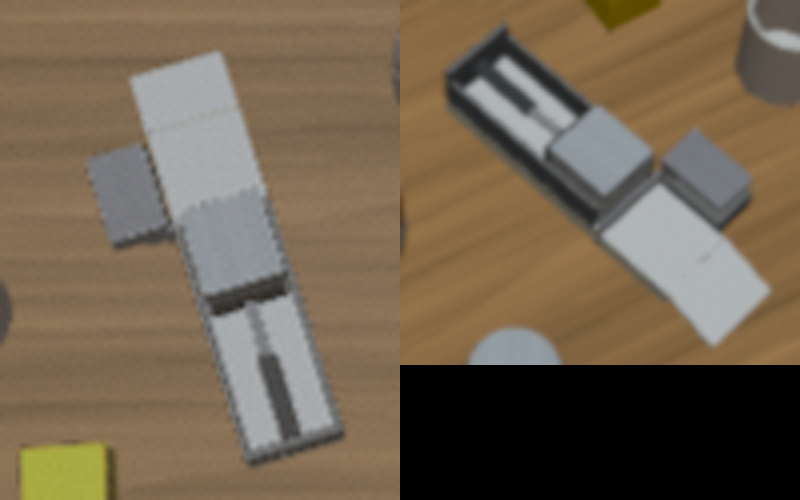

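The crop confirms it: the grey tin is in the lane, with the key pad to its left and the white ledge and ramp beyond it. I'll cast the corners onto planes at their known heights and fit the pose.

```bash
cat > h.py <<'E'
import numpy as np
from rig import bot, imaging
def ray(m,uv,z):
    T=np.array(m["T"]); d=T[:3,:3]@[(uv[0]-m["cx"])/m["fx"],(uv[1]-m["cy"])/m["fy"],1]
    return (T[:3,3]+d*(z-T[2,3])/d[2])[:2]
def fit(P,Q):  # Q = R P + t
    pc,qc=P.mean(0),Q.mean(0); A,B=P-pc,Q-qc
    th=np.arctan2((A[:,0]*B[:,1]-A[:,1]*B[:,0]).sum(),(A*B).sum())
    R=np.array([[np.cos(th),-np.sin(th)],[np.sin(th),np.cos(th)]]); return th,R,qc-R@pc
E
python3 - <<'E'
from h import *
top=[((88,158),62,78,.047),((142,143),62,38,.047),((168,228),12,38,.047),((115,246),12,78,.047),
((180,210),0,28,.074),((265,192),0,-28,.074),((287,268),-60,-28,.074),((207,292),-60,28,.074),
((132,78),125,34,0),((220,52),125,-34,0),((148,132),75,34,.02),((238,110),75,-34,.02)]
sc=[((293,130),12,78,.047),((350,180),62,78,.047),((318,209),62,38,.047),((263,168),12,38,.047),
((200,105),-60,28,.074),((252,158),0,28,.074),((205,205),0,-28,.074),((152,150),-60,-28,.074),
((370,290),125,34,0),((315,345),125,-34,0)]
P=[];Q=[]
for n,L,s,o in(("top",top,4,(170,115)),("scene",sc,400/115,(235,150))):
    m=imaging.camera_model(n)
    p=np.array([l[1:3] for l in L])/1e3
    q=np.array([ray(m,(np.array(l[0])+.5)/s-.5+np.array(o),l[3]) for l in L])
    th,R,t=fit(p,q); print(n,np.degrees(th),t,"\n",np.round((q-p@R.T-t)@R*1e3,1).tolist()); P.append(p);Q.append(q)
th,R,t=fit(np.vstack(P),np.vstack(Q)); print(th,np.degrees(th),t)
for n,u in(("mug",(152,183)),("jar",(298,187)),("can",(282,122))): print(n,R.T@(ray(imaging.camera_model("top"),u,.085)-t))
s=bot.read_state();print(np.degrees(np.arctan2(*s["tcp_rot"][[1,0],1])),s["position"])
E
```

```text
top 17.9178822754914 [0.57680492 0.15503338] 
 [[4.0, -1.5], [2.0, 0.4], [-10.5, 2.0], [-10.7, -0.4], [3.3, -0.2], [-3.4, -1.1], [3.2, 1.6], [5.1, 0.2], [3.1, -2.0], [1.0, -0.1], [4.2, -1.1], [-1.3, 2.1]]
scene 18.97849537417244 [0.58151943 0.14953556] 
 [[-9.2, 1.1], [1.8, -3.4], [-0.3, -0.2], [-4.4, -1.5], [3.4, 4.7], [3.6, -3.8], [4.0, -3.0], [3.1, 5.1], [0.0, -0.8], [-2.1, 1.9]]
0.32319376571318625 18.517638740305504 [0.57900341 0.15244443]
mug [0.01389726 0.19708166]
jar [-0.12330014 -0.15519171]
can [ 0.05602695 -0.17772046]
76.60624216731284 [0.14450578 0.60739651 0.2216711 ]
```

drive_tool(deltas="43 120 -110 0 0.14; 43 240 -220 0 0.28; 43 350 -320 0 0.42; 43 420 -380 0 0.557; 43 440 -410 -10 0.557; 43 460 -416 -20 0.557; 43 460 -416 -20 0.557; 43 460 -416 -20 0.557; 43 460 -416 -20 0.557; 43 460 -416 -20 0.557; 43 460 -416 -20 0.557; 43 460 -416 -20 0.557")

```text
time_s: 1.3
position: [0.5858, 0.2082, 0.2034]
tcp_rot: [[-0.948, -0.317, -0.001], [-0.317, 0.948, 0.0], [0.001, 0.0, -1.0]]
force: [0.9, 0.4, 0.5]
opening: 0.495
grasp_force: 0.0
```

drive_tool(deltas="43 0 0 0 0; 43 0 0 0 0; 43 0 0 0 0")

```text
time_s: 1.6
position: [0.5834, 0.2105, 0.2034]
tcp_rot: [[-0.948, -0.318, -0.002], [-0.318, 0.948, 0.0], [0.002, 0.001, -1.0]]
force: [0.0, 0.7, 0.2]
opening: 0.496
grasp_force: 0.0
```

```bash
python3 - <<'E'
from h import *
import cv2
s=bot.read_state(); m=imaging.camera_model("wrist"); im=imaging.capture("wrist")
cv2.imwrite("pics/w1.png",cv2.resize(im[:,:,::-1],(768,576),interpolation=cv2.INTER_CUBIC))
np.save("w1.npy",np.array([m["fx"],m["fy"],m["cx"],m["cy"],*np.ravel(m["T"])]))
print(s["position"],s["force"],s["opening"],m["fx"],np.round(m["T"],3).tolist())
E
```

```text
[0.5834014  0.21045366 0.20336569] [0.04456117 0.73097885 0.15249004] 0.4957590252170891 328.6497702650243 [[-0.318, 0.911, 0.262, 0.512], [0.948, 0.305, 0.089, 0.185], [0.001, 0.277, -0.961, 0.363], [0.0, 0.0, 0.0, 1.0]]
```

View pics/w1.png

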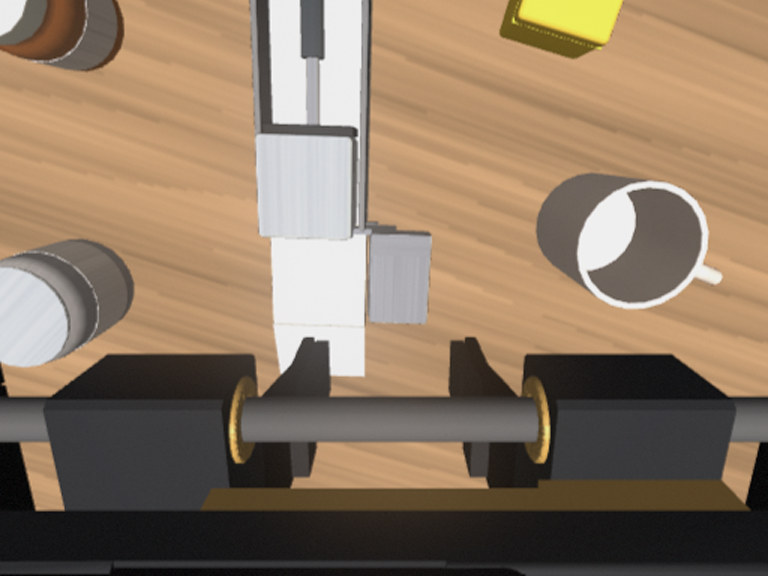

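The wrist view shows the tin at (305,187), the pad at (400,278), the ledge/ramp edge on row 325 and the ramp end on row 375, with good yaw alignment. I'll refine the pose from these points.

```bash
python3 - <<'E'
from h import *
a=np.load("w1.npy"); m=dict(fx=a[0],fy=a[1],cx=a[2],cy=a[3],T=a[4:].reshape(4,4))
L=[((370,237),12,38,.047),((431,237),12,78,.047),((428,324),62,78,.047),((370,323),62,38,.047),
((257,138),-60,-28,.074),((353,137),-60,28,.074),((353,237),0,28,.074),((260,237),0,-28,.074),
((274,325),75,-34,.02),((365,327),75,34,.02),((281,375),125,-34,0),((364,376),125,34,0)]
p=np.array([l[1:3] for l in L])/1e3
q=np.array([ray(m,(np.array(l[0])+.5)/1.5-.5,l[3]) for l in L])
th,R,t=fit(p,q); print(th,np.degrees(th),t,"\n",np.round((q-p@R.T-t)@R*1e3,1).tolist())
s=bot.read_state(); d=R@[.035,.029]+t-s["position"][:2]
y=np.arctan2(*s["tcp_rot"][[1,0],1]); print("move",d*1e3,"twist",th+np.pi/2-y, "local tcp",R.T@(s["position"][:2]-t)*1e3)
E
```

```text
0.30834311184334406 17.666758950553923 [0.57791992 0.15483505] 
 [[-7.8, -0.3], [-8.3, -0.7], [1.7, -0.4], [1.6, -0.0], [4.0, 3.0], [2.7, 0.9], [-0.5, 0.6], [0.3, 1.4], [1.2, -0.1], [1.8, -0.7], [1.7, -1.4], [1.6, -2.3]]
move [ 19.19283963 -17.79247699] twist -0.01620471321194006 local tcp [22.11200503 51.77799193]
```

drive_tool(deltas="43 20.5 -17.5 0 -0.016; 43 20.5 -17.5 -40 -0.016; 43 20.5 -17.5 -80 -0.016; 43 20.5 -17.5 -115 -0.016; 43 20.5 -17.5 -135 -0.016; 43 20.5 -17.5 -140 -0.016; 43 20.5 -17.5 -140 -0.016; 43 20.5 -17.5 -140 -0.016; 43 20.5 -17.5 -140 -0.016")

```text
time_s: 2.55
position: [0.6064, 0.193, 0.0657]
tcp_rot: [[-0.953, -0.303, 0.003], [-0.303, 0.953, 0.0], [-0.003, -0.001, -1.0]]
force: [0.5, 0.5, 0.5]
opening: 0.492
grasp_force: 0.0
```

```bash
python3 - <<'E'
from h import *
import cv2
s=bot.read_state(); im=imaging.capture("wrist"); sc=imaging.capture("scene")[150:270,240:360]; 
a=cv2.resize(im,(500,375)); b=cv2.resize(sc,(300,300),interpolation=cv2.INTER_CUBIC)
cv2.imwrite("pics/w2.png",np.hstack([a,cv2.copyMakeBorder(b,0,75,0,0,0)])[:,:,::-1])
th=.3083; R=np.array([[np.cos(th),-np.sin(th)],[np.sin(th),np.cos(th)]]); t=np.array([.5779,.1548])+R@[.0015,0]
print(s["position"],s["force"],s["opening"]*87,R.T@(s["position"][:2]-t)*1e3)
E
```

```text
[0.60636201 0.1929904  0.06574943] [0.45925261 0.46545694 0.54499881] 42.84685587544747 [37.20851056 27.75326378]
```

View pics/w2.png

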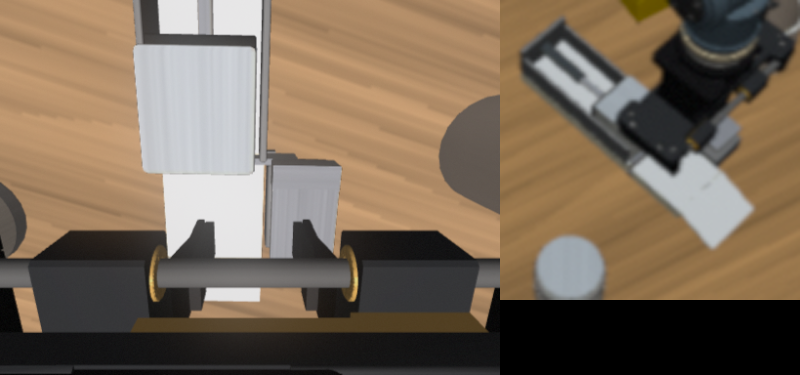

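The wrist view shows the left finger at (203,245) in front of the tin face on row 172, and the right finger at (310,245) over the pad. I'll go down gently to partial key travel first.

drive_tool(deltas="43 -2 0 -8 0; 43 -2 0 -14 0; 43 -2 0 -18 0; 43 -2 0 -21 0; 43 -2 0 -23 0; 43 -2 0 -24 0; 43 -2 0 -24 0; 43 -2 0 -24 0")

```text
time_s: 3.45
position: [0.6034, 0.1924, 0.04]
tcp_rot: [[-0.953, -0.302, 0.0], [-0.302, 0.953, 0.0], [-0.0, -0.0, -1.0]]
force: [-0.4, -0.1, 2.8]
opening: 0.495
grasp_force: 1.3
```

drive_tool(deltas="43 0 0 -2 0; 43 0 0 -4 0; 43 0 0 -6 0; 43 0 0 -7 0; 43 0 0 -7 0; 43 0 0 -7 0; 43 0 0 -7 0; 43 0 0 -7 0; 43 0 0 -7 0")

```text
time_s: 4.35
position: [0.6048, 0.1927, 0.0351]
tcp_rot: [[-0.953, -0.303, 0.004], [-0.303, 0.953, 0.001], [-0.004, -0.001, -1.0]]
force: [-1.6, 0.1, 13.9]
opening: 0.495
grasp_force: 8.9
```

```bash
python3 - <<'E'
from h import *
import cv2
s=bot.read_state(); im=imaging.capture("wrist"); sc=imaging.capture("scene")[150:270,240:360]; 
a=cv2.resize(im,(500,375)); b=cv2.resize(sc,(300,300),interpolation=cv2.INTER_CUBIC)
cv2.imwrite("pics/w3.png",np.hstack([a,cv2.copyMakeBorder(b,0,75,0,0,0)])[:,:,::-1])
print(s["position"],s["force"],s["moment"],s["opening"]*87)
E
```

```text
[0.60477013 0.19271951 0.035119  ] [-1.60906979  0.13114088 13.90142927] [0.280611   0.57725242 0.21558893] 43.041264253712114
```

View pics/w3.png

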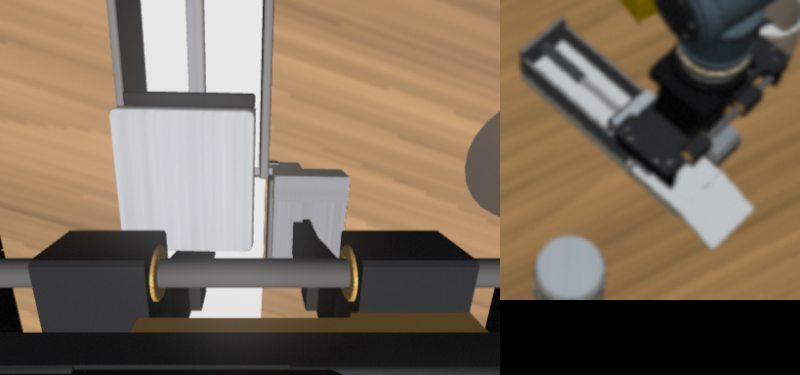

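The tin has sprung out and stands against the left finger, with its front edge on row 250. The key is on its stop at 13.9 N. I'll measure the tin's travel and check that it's at rest.

drive_tool(deltas="43 0 0 0 0; 43 0 0 0 0; 43 0 0 0 0; 43 0 0 0 0; 43 0 0 0 0; 43 0 0 0 0")

```text
time_s: 5.05
position: [0.6048, 0.1927, 0.0351]
tcp_rot: [[-0.953, -0.303, 0.004], [-0.303, 0.953, 0.001], [-0.004, -0.001, -1.0]]
force: [-1.6, -0.7, 13.2]
opening: 0.492
grasp_force: 8.9
```

```bash
python3 - <<'E'
from h import *
import cv2
s=bot.read_state(); m=imaging.camera_model("wrist"); im=imaging.capture("wrist")
old=cv2.imread("pics/w3.png")[:,:500,::-1]; print("diff",np.abs(cv2.resize(im,(500,375)).astype(int)-old).mean())
th=.3083; R=np.array([[np.cos(th),-np.sin(th)],[np.sin(th),np.cos(th)]]); t=np.array([.5779,.1548])+R@[.0015,0]
for u in((110,110),(253,108),(253,250),(121,250)): print(R.T@(ray(m,(np.array(u)+.5)*1.024-.5,.074)-t)*1e3)
print(s["position"],s["force"])
E
```

```text
diff 0.6131377777777778
[-34.53839567 -25.40139655]
[-35.21520646  27.01549625]
[22.26696994 26.96421539]
[ 22.24530912 -28.00382813]
[0.6047562  0.19272982 0.03511347] [-1.63584709 -0.74142918 13.21686692]
```

The tin's front face is about 23 mm out, and the tin is at rest and upright. The key is on its stop at about 13 N, so I'm handing in.

```bash
python3 -c "
from rig import bot; print(bot.hand_in())"
```

```text
the job is handed in; nothing more can be done
None
```

I handed the job in at about 5 s with the key on its stop under one finger (about 13 N) and the tin standing still on the ledge, about 23 mm out, against the other finger; the jar, can and mug were never approached, and no verdict came back.

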